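# Draw the bottom maple blank from the magazine and set it in the sprung clamp

## Task

Draw the bottom maple blank out through the gate of the gravity magazine, so that the four above it drop down one place and stay flat and in line in the magazine. Slide the blank lengthwise into the mouth of the sprung clamp until it is fully home against the end stop, flat on the bed, and keep hold of it until the jaw has closed on it there; then let go. Do not lever up the stack, and leave the spray can, glue bottle, wax tin and mallet where they are.

Things in the scene. Friction and masses are not known exactly. Their poses are not given: they have to be found in the camera images.
- chute: gravity magazine fixed to the bench: upright plywood frame with a waxed chamber, holding five blanks lying flat. Origin under its foot; x points from the outlet into it (blanks are drawn to -x), z up. Floor under the stack 50 mm above the bench, from x = -70 mm; chamber x -70 to 70, y -24 to 24 mm. Frame 80 mm wide, 198 mm high; stack 210 mm high. Foot 15 mm thick, from x = -90 to 110 mm, y = -60 to 60 mm
- gate (a point): centre of the magazine's outlet, on the floor's top, at the outer face of the gate (x = -74 mm of the magazine; axes as the magazine's). The gate is two upright aluminium strips, 4 mm thick, that begin 37 mm above the floor and rise to the top, so that only one blank passes under it
- blank1_mid (a point): the bottom blank, the one to be drawn: maple blank, 130 long (x) x 44 wide (y) x 32 mm thick (z), about 130 g, ends sealed with red wax; point at its centre. Its nose stands 36 to 46 mm out of the chamber, free on both sides, 50 mm above the bench (35 above the foot); a gripper leaning 25 degrees away from the magazine clears gate and stack. It bears the others' weight and drags some 2 to 8 N
- blank2_mid (a point): blank no. 2 from the bottom, resting on no. 1 in the magazine: maple blank, 130 long (x) x 44 wide (y) x 32 mm thick (z), about 130 g, ends sealed with red wax; point at its centre. It drops 32 mm when the bottom one is gone
- blank3_mid (a point): blank no. 3 from the bottom, resting on no. 2 in the magazine: maple blank, 130 long (x) x 44 wide (y) x 32 mm thick (z), about 130 g, ends sealed with red wax; point at its centre. It drops 32 mm when the bottom one is gone
- blank4_mid (a point): blank no. 4 from the bottom, resting on no. 3 in the magazine: maple blank, 130 long (x) x 44 wide (y) x 32 mm thick (z), about 130 g, ends sealed with red wax; point at its centre. It drops 32 mm when the bottom one is gone
- blank5_mid (a point): blank no. 5 from the bottom, resting on no. 4 in the magazine: maple blank, 130 long (x) x 44 wide (y) x 32 mm thick (z), about 130 g, ends sealed with red wax; point at its centre. It drops 32 mm when the bottom one is gone
- clamp: sprung clamp jig fixed to the bench: plywood base with bed, fixed wooden jaw, steel end stop and blue sprung jaw. Origin under its base; x points from the mouth to the stop (blanks slide in towards +x), z up. Bed top 50 mm above the bench, 40 mm wide, from x = -50 mm. Base x -65 to 65, y -107 to 63 mm, 18 mm thick; guide rods reach y = -125 mm; nothing higher than 80 mm
- home (a point): where the centre of a blank is when home in the clamp: x = -35, y = 0, z = 66 mm of the clamp, axes as the clamp's. The blank then lies on the bed along x, its far end on the stop (face at x = 30 mm), one side on the fixed jaw (inner face y = 22 mm), and stands 58 mm out of the mouth
- jaw (a joint): slide of the sprung jaw, m: 0 shut (face at y = -18 mm of the clamp), grows as it is pushed to -y, at most 0.016; 0.004 with a blank in. Its spring pushes with 5 N at 0, 6 N at 0.004. Both jaws are 26 mm high above the bed, flat from x = -20 to 30 mm, and flare out by 9 mm each from x = -20 to the mouth at x = -42 mm, so a blank's end opens the jaw: sliding in takes 3 to 12 N
- can: white and blue spray can standing on the bench, 54 mm diameter, 160 mm high; origin at its underside
- glue: yellow glue bottle standing on the bench, 56 mm diameter, 150 mm high; origin at its underside
- tin: flat wax tin on the bench, 75 mm diameter, 46 mm high; origin at its underside
- mallet: joiner's mallet lying on the bench: head 60 x 105 x 70 mm high, handle along +x to 200 mm from the origin; origin under the head
Things that resemble listed ones, but are neither listed nor needed, are in the scene too. Leave any blue look-alike of the part that bears blank1_mid alone. What is shaped like the part that bears blank3_mid but white is not meant.

How it is judged:
By the outcome, as a careful person would: the job done as asked, in the order asked, and still so for the second after the job is handed in, with the robot touching nothing.
It also fails if it takes over 54 s, if anything falls off the work surface, if the arm or the gripper's body presses on something with over 40 N, if the wrist force passes 120 N, or if a joint passes its speed limit or range.

## Robot

A 7-joint arm with a two-finger parallel gripper is mounted at the origin on the work surface. World frame = base frame: x ahead of the robot, y to its left, z up, the work surface at z = 0. Lengths are in m, angles in rad, forces in N, time in s.
With the tool pointing down it reaches from about 0.35 to 0.9 m from the base axis. Payload 7.2 kg.
Tool frame: the origin (TCP) lies on the centre line of the jaws, within the pads' length; the fingertips stand 25 mm ahead of it and the grasp point (between the pads) lies 6 mm ahead of it (ctrl.finger_overhang is the distance from the TCP to the fingertips, in m); z points along the fingers, x is the direction in which the jaws open and shut, and the axes are right-handed (so a half turn about z gives the same grasp; the last joint's range is limited). The gripper opens to 88 mm and grips with 3 to 60 N. Pads are 20 mm wide; open, the fingers measure 115 mm over their backs; the gripper's body (75 mm by 178 mm) begins 61 mm behind the grasp point.
Start: joints at [1.141, 0.411, -0.013, 1.596, 0.006, 1.134, -0.082], TCP at [0.221, -0.585, 0.248] pointing down, gripper open.
Joint ranges: [-2.95, 2.95], [-0.29, 1.99], [-1.47, 1.44], [0.14, 2.54], [-1.03, 4.17], [0.13, 1.85], [-2.86, 2.86]. Speed limits (rad/s): [2.39, 2.39, 3.01, 3.01, 3.14, 3.14, 3.14].

## Interface

Orientations are given as a 3x3 rotation matrix whose columns are the frame's x, y, z axes.
In Python, from cell import telemetry, vision, ctrl gives the robot as it stands.
- The arm moves only by the shell command python3 -m crank 'ROWS' [FORCE]. ROWS is JSON, one flat list of numbers, 5 for each row, row after row: the shift along the tool's x, y, z in mm, then the turn about the tool's z in rad, then the finger opening in mm, from 0 to 87.8. A call has exactly 10 rows; each row is the pose to reach, as a shift and turn from the pose commanded when the call began, along the tool's axes at that moment; what a row does not reach only later rows make up. A row lasts 1/10 s, in which the tool goes at most 50 mm and 8.59 degrees, less where a joint would pass 70% of its speed; a pose out of reach is approached as far as the arm can. A call with a gripper value outside its range is refused whole. The fingers move at their own pace and stop on an object; FORCE is the grip in N (left out, the last holds). Time passes only in rows, so rows that repeat a pose let the fingers close, or fill a call up. It gives the time, the measured TCP pose, the force and the opening at its end, in the units of the state.
- telemetry.observe(): the state, without advancing time (a new reading comes with each control period).
- vision.capture(name): name is "side" or "top"; returns a dict with "pixels" (420x560x3 uint8, blue, green, red), "fx", "fy", "cx", "cy" (pixels), "dist_coeffs" ([k1, k2, p1, p2, k3] as OpenCV has them; the pictures are not rectified), "rvec" (rotation vector, rad) and "tvec" (3), from world to camera coordinates, as OpenCV has them. Camera axes: x right, y down, z forward; pixel columns grow to the right and rows downward; lengths in m; the calibration is good to about 2 mm. A picture is of the moment at which its call begins. There is no depth.
- ctrl.hand_in(): hands the job in, once; it reports no verdict.
The state is a dict: "t": time; "qpos": joint angles; "joint_vel": joint speeds; "tau": joint torques, N m; "tcp_pos": TCP position; "ee_rot": TCP orientation; "force": force on the tool from outside, world axes, zero at the start; "moment": the same for the moment, N m; "opening": opening from 0.0 (shut) to 1.0 (fully open).
Only numpy, scipy, OpenCV 4.12 (cv2) and the standard library are available. Lean on these libraries where they do the work, as an engineer would, in place of code of your own. Each camera call takes 0.05 s, during which the arm holds its last target. There are 200 camera calls.

## Working session

There is one attempt and no reset: what is moved stays moved. The work goes in short steps, Python scripts to look and compute and a shell command to move; the robot and the scene stay as the last step left them, time stands still between calls to the robot, and variables do not carry over. Pictures are saved under pics/ and viewed, about 8 in all and at most 12, crops included, and the job is handed in when it is done.

```bash
mkdir -p pics; ls; python3 - <<'E'
from cell import telemetry, vision, ctrl
import cv2,json,numpy as np
for n in("top","side"):
    c=vision.capture(n); cv2.imwrite(f"pics/{n}0.png",cv2.resize(np.array(c["pixels"],np.uint8),(784,588),interpolation=cv2.INTER_CUBIC))
    print({k:np.round(np.array(v),4).tolist() for k,v in c.items() if k!="pixels"})
s=telemetry.observe();print(s)
E
```

```text
pics
{'fx': 503.336, 'fy': 503.336, 'cx': 283.8696, 'cy': 208.3275, 'dist_coeffs': [-0.1006, 0.0, 0.0, 0.0, 0.0], 'rvec': [2.145, -2.1371, 0.1624], 'tvec': [-0.084, 0.5192, 1.2528]}
{'fx': 544.5565, 'fy': 544.5565, 'cx': 280.9364, 'cy': 204.1391, 'dist_coeffs': [-0.1462, 0.0, 0.0, 0.0, 0.0], 'rvec': [2.0487, -0.3258, 0.1898], 'tvec': [-0.509, 0.1777, 1.4543]}
{'t': 0.1, 'qpos': array([ 1.14081024,  0.41180238, -0.0127108 ,  1.59694117,  0.005595  ,
        1.13429249, -0.08221237]), 'joint_vel': array([-1.43500512e-03, -1.62270689e-03,  2.01561812e-04, -2.61415450e-03,
        1.43649329e-03,  1.53396968e-04,  1.86748234e-05]), 'tau': array([ 1.77239894e-03, -5.89103186e+01,  6.43372424e-01, -2.91715336e+01,
       -5.38233400e-02,  1.44893769e-02,  4.52003815e-05]), 'tcp_pos': array([ 0.22103852, -0.58417038,  0.24691192]), 'ee_rot': array([[ 3.53952802e-01, -9.35263102e-01, -5.86193046e-04],
       [-9.35262231e-01, -3.53953274e-01,  1.27999888e-03],
       [-1.40462067e-03,  9.51850278e-05, -9.99999009e-01]]), 'force': array([0.34279119, 0.03846704, 0.47415631]), 'moment': array([0.01952936, 0.00633812, 0.00084312]), 'opening': 1.002286112825369}
```

View pics/top0.png

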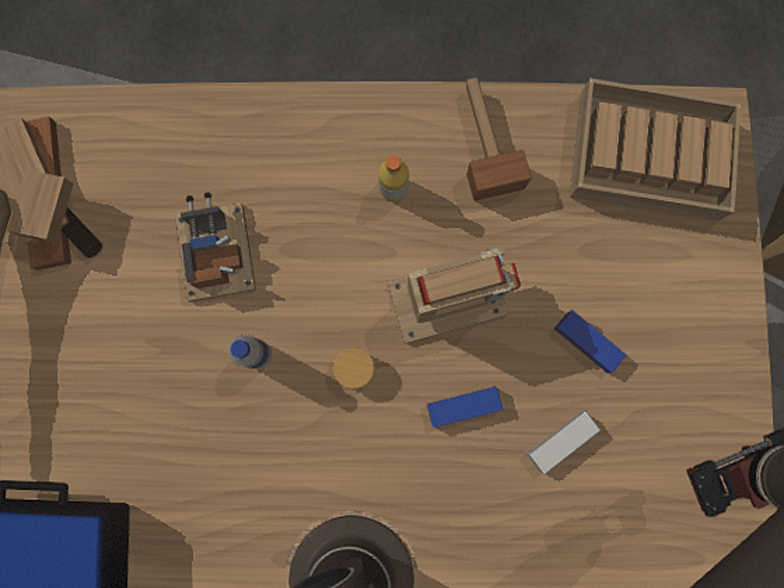

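View pics/side0.png

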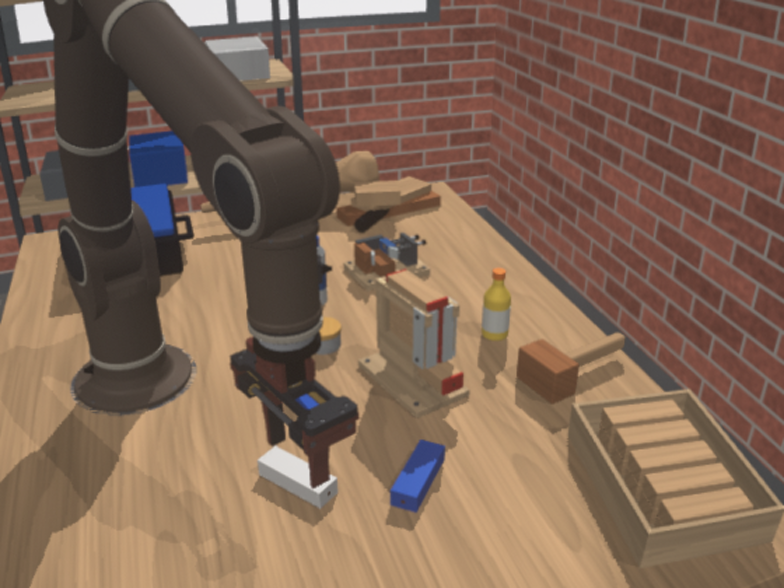

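Top view: the magazine is at about (460,290) with its outlet to the right (world −y). The clamp is at (215,250) with its mouth to the right, so the blank goes in towards +y. Next I'll enlarge both.

```bash
cat > h.py <<'E'
import cv2,numpy as np
from cell import telemetry, vision, ctrl
def cap(n):
    c=vision.capture(n); K=np.array([[c["fx"],0,c["cx"]],[0,c["fy"],c["cy"]],[0,0,1.]]); c["K"]=K
    c["D"]=np.array(c["dist_coeffs"],float);c["rv"]=np.array(c["rvec"],float);c["tv"]=np.array(c["tvec"],float)
    c["im"]=np.array(c["pixels"],np.uint8); return c
def world(c,uv,z):
    p=cv2.undistortPoints(np.array(uv,float).reshape(-1,1,2),c["K"],c["D"]).reshape(-1,2)
    R=cv2.Rodrigues(c["rv"])[0]; o=-R.T@c["tv"]; d=np.c_[p,np.ones(len(p))]@R
    return o+d*((np.broadcast_to(z,len(p))-o[2])/d[:,2])[:,None]
def pix(c,P): return cv2.projectPoints(np.array(P,float).reshape(-1,1,3),c["rv"],c["tv"],c["K"],c["D"])[0].reshape(-1,2)
def crop(c,x,y,w,h,s): return cv2.resize(c["im"][y:y+h,x:x+w],None,fx=s,fy=s,interpolation=cv2.INTER_CUBIC)
E
python3 - <<'E'
from h import *
c=cap("top")
cv2.imwrite("pics/c1.png",np.hstack([crop(c,120,130,70,90,6)[:, :],crop(c,270,170,120,90,6)[:,:]])[:, :][:540,:1140] if 0 else crop(c,270,170,110,80,7))
cv2.imwrite("pics/c2.png",crop(c,115,130,80,90,6))
E
```

```text
(no output)
```

View pics/c1.png

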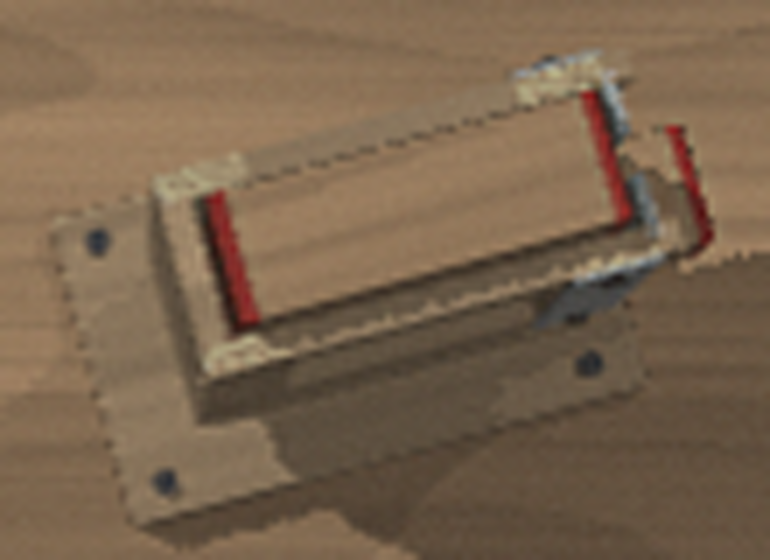

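View pics/c2.png

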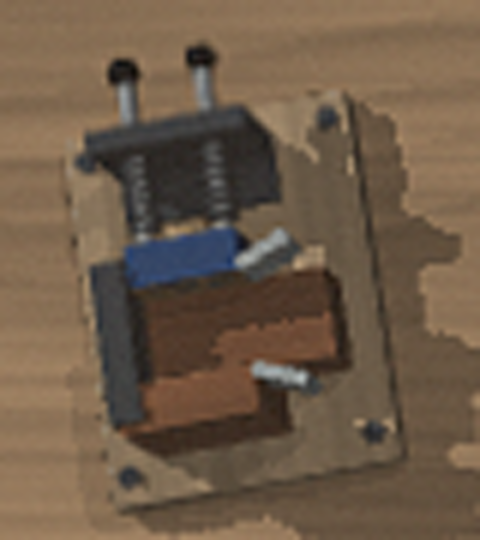

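Magazine crop: three foot corners at (55,225), (138,522) and (643,380), and the nose's red end at (668,127)–(712,240). Clamp crop: base corners at (70,150), (348,93), (403,460) and (120,507), with the stop on the left.

```bash
cat >> h.py <<'E'
def uncrop(uv,x,y,s): return (np.array(uv,float)+.5)/s-.5+[x,y]
def fit(L,W):
    L=np.array(L,float);W=np.array(W)[:,:2];a=L.mean(0);b=W.mean(0)
    z=((L-a)[:,0]-1j*(L-a)[:,1])@((W-b)[:,0]+1j*(W-b)[:,1]);th=np.angle(z)
    R=np.array([[np.cos(th),-np.sin(th)],[np.sin(th),np.cos(th)]]);o=b-R@a
    return th,o,(W-(L@R.T+o))*1000
E
python3 - <<'E'
from h import *
np.set_printoptions(precision=4,suppress=True)
c=cap("top")
f=world(c,uncrop([(55,225),(138,522),(643,380)],270,170,7),.015)
th,o,r=fit([(.11,-.06),(.11,.06),(-.09,.06)],f);print("mag",th,o,r)
R=np.array([[np.cos(th),-np.sin(th)],[np.sin(th),np.cos(th)]])
for nm,uv,z in(("b5",[(207,195),(238,328),(592,92),(632,222)],.21),("nose",[(672,125),(712,240)],.082),):
    print(nm,(world(c,uncrop(uv,270,170,7),z)[:,:2]-o)@R*1000)
f=world(c,uncrop([(70,150),(348,93),(403,460),(120,507)],115,130,6),.018)
th2,o2,r=fit([(.065,-.107),(-.065,-.107),(-.065,.063),(.065,.063)],f);print("clamp",th2,o2,r)
E
```

```text
mag 1.8505157290438192 [ 0.5157 -0.1848] [[-2.1144 -2.4998]
 [ 1.9036 -0.719 ]
 [ 0.2108  3.2188]]
b5 [[ 65.1189 -21.1737]
 [ 67.5157  22.6625]
 [-63.206  -19.7624]
 [-63.106   24.206 ]]
nose [[-111.9536  -20.9853]
 [-113.3455   22.7556]]
clamp 1.7585264919955823 [0.577  0.2599] [[-2.5113 -1.6401]
 [-0.8259  1.0833]
 [ 0.1845  1.7622]
 [ 3.1528 -1.2054]]
```

```bash
cat >> h.py <<'E'
MAG=(1.843,np.array([.5157,-.1848])); CL=(1.7585,np.array([.577,.2599]))
def rot(t): return np.array([[np.cos(t),-np.sin(t)],[np.sin(t),np.cos(t)]])
def at(F,x,y): return F[1]+rot(F[0])@[x,y]
def go(p,xyaw):   # shift in tool axes (mm) and turn to reach world TCP p with tool x at yaw
    s=telemetry.observe();R=np.array(s["ee_rot"]);d=R.T@(np.array(p)-s["tcp_pos"])*1000
    y=np.arctan2(R[1,0],R[0,0]); t=-(xyaw-y); t=(t+np.pi)%(2*np.pi)-np.pi
    print("shift",np.round(d,1),"turn",round(t,4),"t",s["t"],"F",np.round(s["force"],1),"op",round(s["opening"]*87.8,1),"q",np.round(s["qpos"],2))
E
python3 - <<'E'
from h import *
c=cap("side");s=telemetry.observe()
for z in(.222,.247,.302,.36,.4,.44): print(z,pix(c,[*s["tcp_pos"][:2],z])*1.4)
go([*at(MAG,-.175,.001),.25],MAG[0]-np.pi/2)
E
```

```text
0.222 [[295.70384762 461.96373202]]
0.247 [[294.22960627 446.23567286]]
0.302 [[290.88338618 409.91102778]]
0.36 [[287.20060314 368.89191596]]
0.4 [[284.56927532 338.88196391]]
0.44 [[281.86499204 307.39567909]]
shift [ -95.2 -400.3   -2.7] turn -1.4812 t 0.25 F [-0.3 -0.3 -0.5] op 87.9 q [ 1.14  0.41 -0.01  1.6   0.01  1.13 -0.08]
```

```bash
python3 -m crank '[-10,-40,0,-0.148,87,-19,-80,0,-0.296,87,-29,-120,0,-0.444,87,-38,-160,0,-0.592,87,-48,-200,0,-0.74,87,-57,-240,0,-0.888,87,-67,-280,0,-1.036,87,-76,-320,0,-1.184,87,-86,-360,0,-1.332,87,-95,-400,-3,-1.481,87]' 20
python3 - <<'E'
from h import *
go([*at(MAG,-.160,.001),.072],MAG[0]-np.pi/2)
c=cap("top");cv2.imwrite("pics/c3.png",crop(c,270,160,130,100,6))
E
```

```text
t: 1.25
tcp_pos: [0.5626, -0.3529, 0.2503]
ee_rot: [[0.962, 0.274, -0.001], [0.274, -0.962, 0.0], [-0.001, -0.001, -1.0]]
force: [0.2, -1.3, -1.0]
opening: 0.992
shift [ -0.8 -14.5 178.3] turn 0.0057 t 1.25 F [ 0.2 -1.3 -1. ] op 87.1 q [ 0.77  0.51 -0.42  1.47  0.21  1.21  0.6 ]
```

View pics/c3.png

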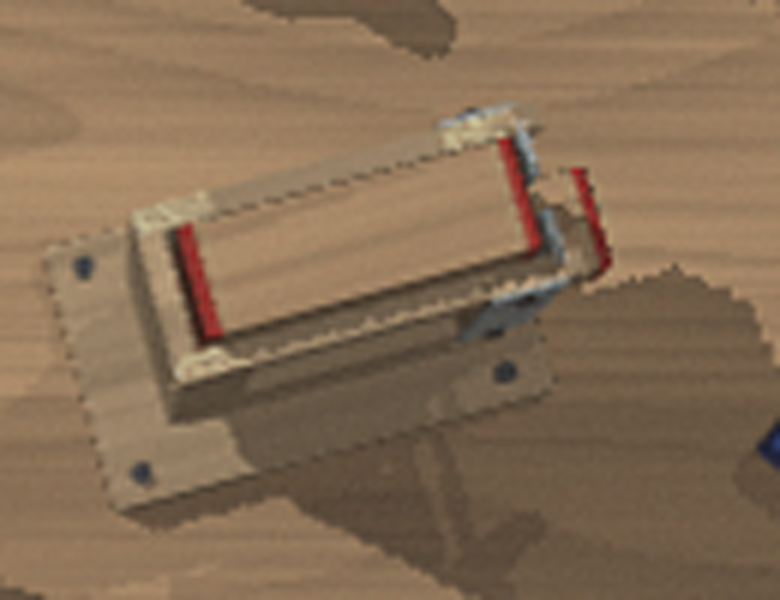

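```bash
python3 -m crank '[0,-3,30,0.005,87,-1,-6,60,0.005,87,-1,-9,90,0.005,87,-1,-12,118,0.005,87,-1,-15,145,0.005,87,-1,-15,165,0.005,87,-1,-15,178,0.005,87,-1,-22,178,0.005,87,-1,-30,178,0.005,87,-1,-30,178,0.005,87]' 20
python3 - <<'E'
from h import *
go([*at(MAG,-.116,.001),.072],MAG[0]-np.pi/2)
a=crop(cap("top"),300,150,130,100,4);b=crop(cap("side"),210,150,170,170,3)
c=np.zeros((510,520+510,3),np.uint8);c[:400,:520]=a;c[:510,520:]=b;cv2.imwrite("pics/c4.png",cv2.resize(c,(800,396),interpolation=cv2.INTER_AREA))
E
```

```text
t: 2.3
tcp_pos: [0.5533, -0.3239, 0.074]
ee_rot: [[0.964, 0.265, 0.001], [0.265, -0.964, -0.0], [0.001, 0.0, -1.0]]
force: [-0.1, 1.0, 0.1]
opening: 0.994
shift [  0.  -28.1   2. ] turn -0.0036 t 2.3 F [-0.1  1.   0.1] op 87.2 q [ 0.72  0.65 -0.38  1.69  0.3   0.86  0.48]
```

View pics/c4.png

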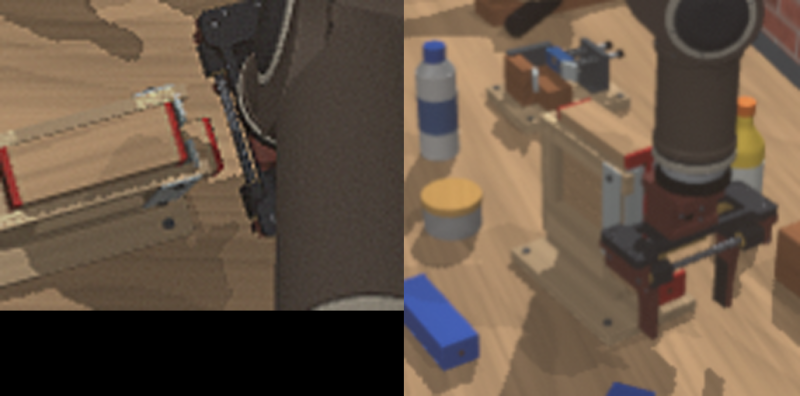

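Side view: the gripper straddles the nose at the right height. Closing in on it now.

```bash
python3 -m crank '[0,-6,0,0,87,0,-12,0,0,87,0,-17,0,0,87,0,-21,0,0,87,0,-24,0,0,87,0,-26,0,0,87,0,-27,0,0,87,0,-28,0,0,87,0,-28,0,0,87,0,-28,0,0,87]' 20
python3 - <<'E'
from h import *
go([*at(MAG,-.116,.001),.072],MAG[0]-np.pi/2)
a=crop(cap("top"),310,160,90,75,8);cv2.imwrite("pics/c5.png",a)
E
```

```text
t: 3.4
tcp_pos: [0.5453, -0.2986, 0.0726]
ee_rot: [[0.965, 0.264, 0.0], [0.264, -0.965, -0.0], [0.0, 0.0, -1.0]]
force: [0.3, -0.0, -0.1]
opening: 0.992
shift [ 1.1 -1.6  0.6] turn -0.0053 t 3.4 F [ 0.3 -0.  -0.1] op 87.1 q [ 0.69  0.63 -0.38  1.74  0.3   0.83  0.44]
```

View pics/c5.png

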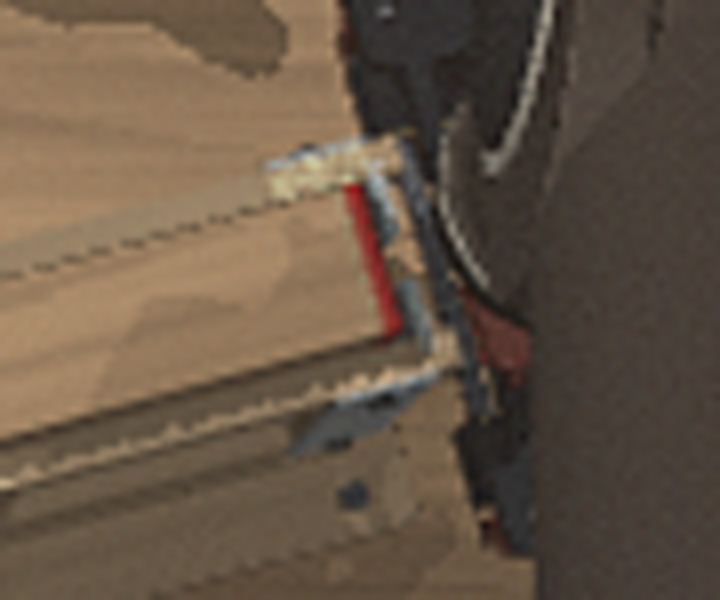

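The gripper bar is close to the gate but touching nothing. Closing.

```bash
python3 -m crank '[1,-1,0,-0.005,60,1,-1,0,-0.005,40,1,-1,0,-0.005,40,1,-1,0,-0.005,40,1,-1,0,-0.005,40,1,-1,0,-0.005,40,1,-1,0,-0.005,40,1,-1,0,-0.005,40,1,-1,0,-0.005,40,1,-1,0,-0.005,40]' 25
python3 - <<'E'
from h import *
go([*at(MAG,-.116,.001),.072],MAG[0]-np.pi/2)
E
```

```text
t: 4.45
tcp_pos: [0.546, -0.2973, 0.0727]
ee_rot: [[0.963, 0.269, 0.0], [0.269, -0.963, -0.0], [0.0, 0.0, -1.0]]
force: [0.5, 0.2, 0.6]
opening: 0.502
shift [ 0.  -0.5  0.7] turn -0.0002 t 4.45 F [0.5 0.2 0.6] op 44.1 q [ 0.69  0.63 -0.38  1.74  0.3   0.83  0.44]
```

```bash
python3 -m crank '[0,1,0,0,40,0,3,0,0,40,0,6,0,0,40,0,9,0,0,40,0,12,0,0,40,0,15,0,0,40,0,18,0,0,40,0,18,0,0,40,0,18,0,0,40,0,18,0,0,40]' 25
python3 - <<'E'
from h import *
go([*at(MAG,-.116,.001),.072],MAG[0]-np.pi/2)
a=crop(cap("top"),310,160,90,75,5);b=crop(cap("side"),240,180,110,100,5)
c=np.zeros((500,1000,3),np.uint8);c[:375,:450]=a;c[:500,450:]=b;cv2.imwrite("pics/c6.png",cv2.resize(c,(800,400)))
E
```

```text
t: 5.45
tcp_pos: [0.5509, -0.3153, 0.0727]
ee_rot: [[0.963, 0.268, 0.001], [0.268, -0.963, -0.001], [0.0, 0.001, -1.0]]
force: [1.0, 1.3, 0.0]
opening: 0.497
shift [  0.1 -19.2   0.7] turn -0.0007 t 5.45 F [1.  1.3 0. ] op 43.7 q [ 0.71  0.65 -0.38  1.71  0.3   0.85  0.47]
```

View pics/c6.png

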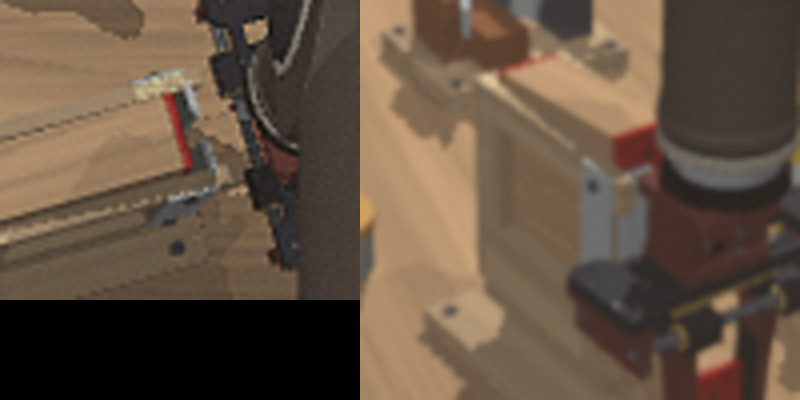

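The red nose between the fingers shows that the blank came with them. Regripping deeper.

```bash
python3 -m crank '[0,0,0,0,58,0,0,0,0,58,0,0,0,0,58,0,-5,0,0,58,0,-10,0,0,58,0,-15,0,0,58,0,-18,0,0,58,0,-18,0,0,58,0,-18,0,0,58,0,-18,0,0,40]' 30
python3 -m crank '[0,0,0,0,40,0,0,0,0,40,0,0,0,0,40,0,0,0,0,40,0,0,0,0,40,0,0,0,0,40,0,2,0,0,40,0,6,0,0,40,0,11,0,0,40,0,17,0,0,40]' 30
python3 - <<'E'
from h import *
go([*at(MAG,-.116,.001),.072],MAG[0]-np.pi/2)
E
```

```text
t: 6.55
tcp_pos: [0.546, -0.2975, 0.0727]
ee_rot: [[0.963, 0.268, 0.0], [0.268, -0.963, -0.0], [0.0, 0.0, -1.0]]
force: [0.6, 0.0, 0.1]
opening: 0.608
t: 7.55
tcp_pos: [0.5506, -0.3136, 0.0726]
ee_rot: [[0.963, 0.269, -0.0], [0.269, -0.963, 0.0], [-0.0, -0.001, -1.0]]
force: [-0.4, 2.5, 0.8]
opening: 0.5
shift [  0.  -17.5   0.6] turn 0.0002 t 7.55 F [-0.4  2.5  0.8] op 43.9 q [ 0.71  0.65 -0.38  1.71  0.3   0.85  0.47]
```

```bash
python3 -m crank '[0,6,0,0,40,0,14,0,0,40,0,24,0,0,40,0,36,0,0,40,0,48,0,0,40,0,60,0,0,40,0,70,0,0,40,0,78,0,0,40,0,82,0,0,40,0,82,0,0,40]' 35
python3 - <<'E'
from h import *
go([*at(MAG,-.116,.001),.072],MAG[0]-np.pi/2)
cc=cap("side")
a=crop(cap("top"),280,140,130,100,4);b=crop(cc,210,160,140,120,4)
c=np.zeros((480,1080,3),np.uint8);c[:400,:520]=a;c[:480,520:]=b;cv2.imwrite("pics/c7.png",cv2.resize(c,(800,356)))
E
```

```text
t: 8.55
tcp_pos: [0.5725, -0.3932, 0.0725]
ee_rot: [[0.963, 0.268, -0.0], [0.268, -0.963, -0.0], [-0.0, 0.0, -1.0]]
force: [0.2, 0.2, -0.8]
opening: 0.498
shift [   0.2 -100.     0.5] turn -0.0008 t 8.55 F [ 0.2  0.2 -0.8] op 43.7 q [ 0.77  0.73 -0.36  1.54  0.3   0.93  0.58]
```

View pics/c7.png

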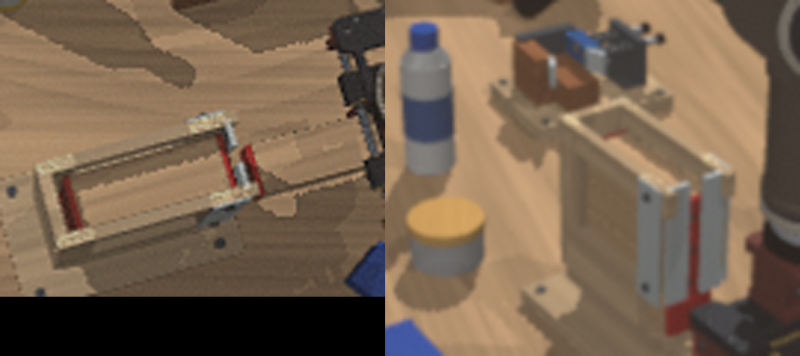

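The stack has dropped flat and the blank is held clear, with its tail just outside the gate. Lifting it, and locating the glue bottle, the tin and the can.

```bash
python3 -m crank '[0,3,10,0,40,0,8,0,0,40,0,10,-20,0,40,0,10,-45,0,40,0,10,-75,0,40,0,10,-110,0,40,0,10,-145,0,40,0,10,-180,0,40,0,10,-210,0,40,0,10,-230,0,40]' 35
python3 - <<'E'
from h import *
np.set_printoptions(precision=4,suppress=True)
c=cap("top")
for n,uv,z in(("glue",(393,163),.15),("tin",(353,367),.046),("can",(240,349),.16)): print(n,world(c,[np.array(uv)/1.4],z))
go([*at(CL,-.19,0),.3],CL[0]-np.pi/2)
E
```

```text
t: 9.65
tcp_pos: [0.5757, -0.4025, 0.3063]
ee_rot: [[0.963, 0.269, 0.003], [0.269, -0.963, -0.002], [0.002, 0.002, -1.0]]
force: [0.5, 0.2, -2.0]
opening: 0.499
glue [[ 0.7278 -0.0738  0.15  ]]
tin [[ 0.3812 -0.0027  0.046 ]]
can [[0.4043 0.1772 0.16  ]]
shift [ 162.5 -449.     7.7] turn 0.0843 t 9.7 F [ 0.5 -0.9  1.7] op 43.7 q [ 0.79  0.54 -0.41  1.28  0.21  1.35  0.66]
```

```bash
python3 -m crank '[4,-11,0,0,40,13,-36,0,0.01,40,25,-70,0,0.02,40,39,-107,0,0.03,40,53,-147,0,0.04,40,68,-187,0,0.05,40,82,-227,0,0.06,40,97,-267,0,0.07,40,111,-307,0,0.08,40,126,-347,0,0.084,40]' 35
python3 - <<'E'
from h import *
go([*at(CL,-.19,0),.3],CL[0]-np.pi/2)
E
```

```text
t: 10.7
tcp_pos: [0.602, -0.0317, 0.3009]
ee_rot: [[0.982, 0.187, -0.003], [0.187, -0.982, 0.0], [-0.003, -0.001, -1.0]]
force: [1.1, -0.8, -1.5]
opening: 0.499
shift [  29.9 -101.2    0.9] turn 0.0006 t 10.7 F [ 1.1 -0.8 -1.5] op 43.8 q [ 0.35  0.38 -0.52  1.55  0.2   1.26 -0.01]
```

```bash
python3 -m crank '[5,-25,0,0,40,12,-50,0,0,40,19,-75,20,0,40,26,-95,50,0,40,29,-101,85,0,40,29,-101,120,0,40,29,-101,150,0,40,29,-101,175,0,40,29,-101,190,0,40,29,-101,195,0,40]' 35
python3 - <<'E'
from h import *
go([*at(CL,-.19,0),.073],CL[0]-np.pi/2)
c=cap("top");cv2.imwrite("pics/c8.png",crop(c,110,125,130,100,6))
E
```

```text
t: 11.7
tcp_pos: [0.6111, 0.0708, 0.1051]
ee_rot: [[0.982, 0.188, -0.004], [0.188, -0.982, -0.0], [-0.004, -0.001, -1.0]]
force: [-0.1, 0.4, -2.0]
opening: 0.5
shift [ 1.9 -2.2 32.1] turn 0.0011 t 11.7 F [-0.1  0.4 -2. ] op 43.9 q [ 0.15  0.6  -0.48  1.73  0.34  0.9  -0.29]
```

View pics/c8.png

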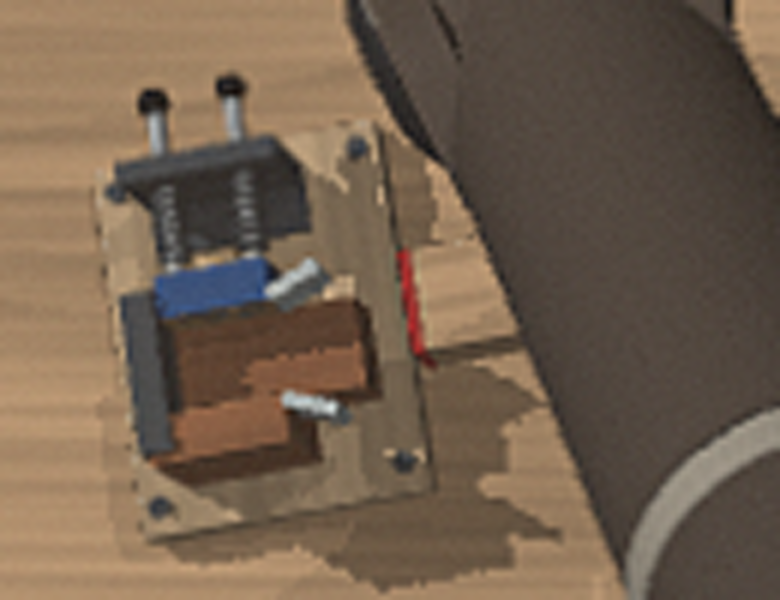

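```bash
python3 - <<'E'
from h import *
np.set_printoptions(precision=1,suppress=True)
c=cap("top");R=rot(CL[0])
f=lambda uv,z:(world(c,uncrop(uv,110,125,6),z)[:,:2]-CL[1])@R*1000
print("fixed",f([(170,410),(283,386)],.076)); print("blue",f([(163,319),(275,289)],.076))
print("stop",f([(150,292),(172,450)],.076))
print("tail",f([(399,252),(424,365)],.115)); 
s=telemetry.observe();print("tcp",(s["tcp_pos"][:2]-CL[1])@R*1000)
print("base",f([(95,178),(375,122),(433,490),(145,540)],.018))
E
```

```text
fixed [[ 31.5  19.4]
 [-17.4  18.1]]
blue [[ 29.2 -20.1]
 [-20.  -24. ]]
stop [[ 33.1 -32.8]
 [ 33.1  36.5]]
tail [[-81.3 -19.1]
 [-84.5  29.6]]
tcp [-192.4    0.4]
base [[  66.  -105.6]
 [ -62.5 -107.1]
 [ -63.3   62.5]
 [  65.6   61. ]]
```

```bash
python3 -m crank '[0.5,0,5,0,40,1,0,10,0,40,1.5,0,15,0,40,1.5,0,20,0,40,1.5,0,25,0,40,1.5,0,28,0,40,1.5,0,30,0,40,1.5,0,30,0,40,1.5,0,30,0,40,1.5,0,30,0,40]' 35
python3 - <<'E'
from h import *
go([*at(CL,-.19,0),.0735],CL[0]-np.pi/2)
c=cap("top");a=crop(c,120,160,90,50,8);cv2.imwrite("pics/c9.png",a)
s=telemetry.observe();print("tcp",(s["tcp_pos"][:2]-CL[1])@rot(CL[0])*1000,s["tcp_pos"][2])
E
```

```text
t: 12.8
tcp_pos: [0.6147, 0.0708, 0.0779]
ee_rot: [[0.982, 0.187, 0.0], [0.187, -0.982, 0.0], [0.0, -0.0, -1.0]]
force: [0.4, 0.1, -1.1]
opening: 0.497
shift [-1.7 -2.8  4.4] turn 0.0003 t 12.8 F [ 0.4  0.1 -1.1] op 43.6 q [ 0.14  0.63 -0.47  1.74  0.36  0.85 -0.3 ]
tcp [-192.7913489    -1.67784341] 0.07785453811831737
```

View pics/c9.png

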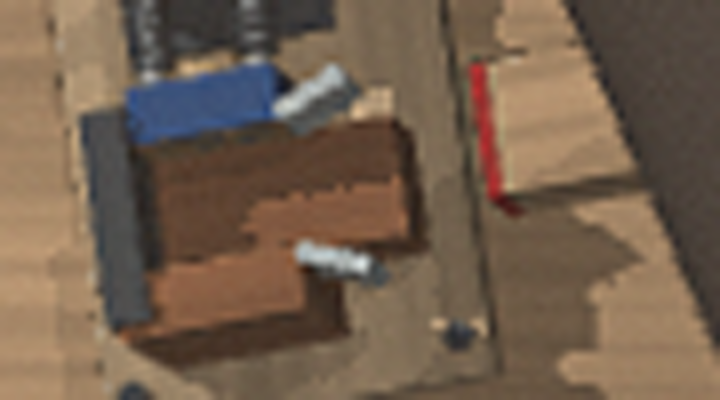

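```bash
python3 - <<'E'
from h import *
np.set_printoptions(precision=1,suppress=True)
c=cap("top");R=rot(CL[0])
f=lambda uv,z:(world(c,uncrop(uv,120,160,8),z)[:,:2]-CL[1])@R*1000
print("fixed",f([(150,273),(300,240)],.076)); print("blue",f([(133,144),(280,118)],.076))
print("flare tips",f([(345,68),(375,278)],.076),"stop",f([(126,110),(150,318)],.08))
print("tail",f([(472,65),(490,192)],.088),"side",f([(500,192),(615,174)],.088)) 
s=telemetry.observe();print(s["tcp_pos"])
E
```

```text
fixed [[ 30.8  21.5]
 [-18.   19.9]]
blue [[ 30.5 -20.8]
 [-17.3 -20.3]]
flare tips [[-40.1 -32.6]
 [-39.8  36.4]] stop [[ 30.2 -31.1]
 [ 31.8  36.8]]
tail [[-82.4 -22.6]
 [-81.9  18.8]] side [[ -85.    19.3]
 [-121.5   20.4]]
[0.6 0.1 0.1]
```

Lateral and angle both agree with the clamp to about 1 mm. Advancing to the mouth at final height.

```bash
python3 -m crank '[0,0,1,0,40,0,0,2,0,40,0,0,3,0,40,0,0,3.5,0,40,0,-5,3.5,0,40,0,-12,3.5,0,40,0,-19,3.5,0,40,0,-25,3.5,0,40,0,-25,3.5,0,40,0,-25,3.5,0,40]' 35
python3 - <<'E'
from h import *
s=telemetry.observe();print("tcp",(s["tcp_pos"][:2]-CL[1])@rot(CL[0])*1000,s["tcp_pos"][2],s["force"])
E
```

```text
t: 13.9
tcp_pos: [0.6098, 0.0956, 0.0742]
ee_rot: [[0.982, 0.188, 0.0], [0.188, -0.982, -0.0], [0.0, 0.0, -1.0]]
force: [-0.4, 0.0, -1.1]
opening: 0.502
tcp [-167.51642587   -1.56952462] 0.07417458914909224 [-0.44340466  0.00524388 -1.11155581]
```

```bash
python3 -m crank '[0,-5,0,0,40,0,-12,0,0,40,0,-19,0,0,40,0,-26,0,0,40,0,-33,0,0,40,0,-40,0,0,40,0,-47,0,0,40,0,-54,0,0,40,0,-61,0,0,40,0,-68,0,0,40]' 45
python3 - <<'E'
from h import *
s=telemetry.observe();print("tcp",(s["tcp_pos"][:2]-CL[1])@rot(CL[0])*1000,s["tcp_pos"][2],s["force"],"clampaxes",s["force"][:2]@rot(CL[0]),s["moment"])
E
```

```text
t: 14.9
tcp_pos: [0.5975, 0.1622, 0.0743]
ee_rot: [[0.982, 0.186, 0.001], [0.186, -0.982, -0.0], [0.001, 0.001, -1.0]]
force: [3.5, -4.4, -1.1]
opening: 0.496
tcp [-99.78289009  -1.94733707] 0.07428522831765302 [ 3.45630866 -4.38390978 -1.0868849 ] clampaxes [-4.95186677 -2.57754728] [-1.00635421 -0.77230649 -0.09825751]
```

```bash
python3 -m crank '[0,-4,0,0,40,0,-8,0,0,40,0,-12,0,0,40,0,-15,0.5,0,40,0,-17,1,0,40,0,-18,1.5,0,40,0,-18,2,0,40,0,-18,2,0,40,0,-18,2,0,40,0,-18,2,0,40]' 45
python3 - <<'E'
from h import *
s=telemetry.observe();print("tcp",(s["tcp_pos"][:2]-CL[1])@rot(CL[0])*1000,s["tcp_pos"][2],s["force"],"clampaxes",s["force"][:2]@rot(CL[0]),s["moment"])
E
```

```text
t: 15.9
tcp_pos: [0.5942, 0.1805, 0.0726]
ee_rot: [[0.982, 0.187, 0.001], [0.187, -0.982, 0.001], [0.001, -0.001, -1.0]]
force: [3.9, -0.8, 2.1]
opening: 0.498
tcp [-81.24228498  -2.07136676] 0.07256044434514103 [ 3.8944481  -0.78833146  2.10944543] clampaxes [-1.50120192 -3.67893807] [-0.25614134 -0.78520597  0.02542972]
```

```bash
python3 -m crank '[0,-0.5,0,0,40,0,-1,0,0,40,0,-1.5,0,0,40,0,-2,0,0,40,0,-2.5,0,0,40,0,-3,0,0,40,0,-3,0,0,40,0,-3,0,0,40,0,-3,0,0,40,0,-3,0,0,40]' 45
python3 - <<'E'
from h import *
s=telemetry.observe();print("tcp",(s["tcp_pos"][:2]-CL[1])@rot(CL[0])*1000,s["tcp_pos"][2],s["force"],"clampaxes",s["force"][:2]@rot(CL[0]),s["moment"])
E
```

```text
t: 16.9
tcp_pos: [0.5939, 0.1815, 0.0726]
ee_rot: [[0.983, 0.186, 0.001], [0.186, -0.983, -0.001], [0.001, 0.002, -1.0]]
force: [3.0, -5.8, 5.1]
opening: 0.502
tcp [-80.21177749  -2.01432584] 0.07262312730224378 [ 2.97785637 -5.75092563  5.08901204] clampaxes [-6.20559062 -1.85240904] [-0.93281956 -0.77479811  0.13606422]
```

```bash
python3 -m crank '[0,-0.5,0,0,40,0,-1,0,0,40,0,-1.5,0,0,40,0,-2,0,0,40,0,-2.5,0,0,40,0,-3,0,0,40,0,-3.5,0,0,40,0,-4,0,0,40,0,-4,0,0,40,0,-4,0,0,40]' 45
python3 - <<'E'
from h import *
s=telemetry.observe();print("tcp",(s["tcp_pos"][:2]-CL[1])@rot(CL[0])*1000,s["tcp_pos"][2],s["force"],"clampaxes",s["force"][:2]@rot(CL[0]),s["moment"])
cc=cap("side")
a=crop(cap("top"),120,150,100,75,5);b=crop(cc,220,150,110,85,5)
c=np.zeros((425,1050,3),np.uint8);c[:375,:500]=a;c[:425,500:]=b;cv2.imwrite("pics/c10.png",cv2.resize(c,(800,324)))
E
```

```text
t: 17.9
tcp_pos: [0.5939, 0.1822, 0.0726]
ee_rot: [[0.983, 0.184, 0.001], [0.184, -0.983, -0.005], [0.0, 0.005, -1.0]]
force: [4.7, -13.0, 7.7]
opening: 0.499
tcp [-79.51544928  -2.07145782] 0.07256994055921584 [  4.73968009 -12.95973318   7.7437525 ] clampaxes [-13.61654011  -2.23809893] [-2.33417635 -0.95667586  0.05218341]
```

View pics/c10.png

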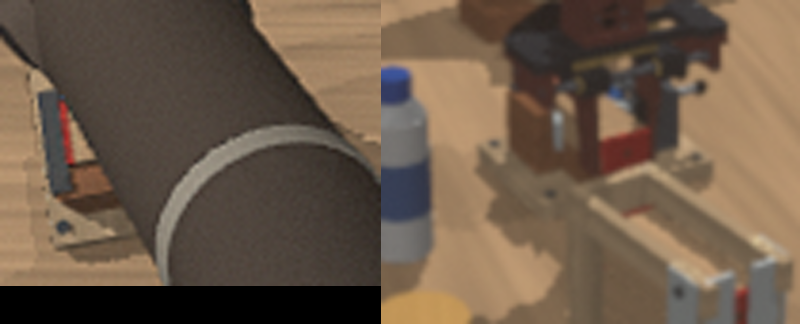

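The red tail end sits on the stop: push 14 N, with only 0.7 mm of 4 mm travelled. Easing the push, holding, then releasing.

```bash
python3 -m crank '[0,1,0,0,40,0,2,0,0,40,0,3,0,0,40,0,4,0,0,40,0,4.5,0,0,40,0,4.5,0,0,40,0,4.5,0,0,40,0,4.5,0,0,40,0,4.5,0,0,40,0,4.5,0,0,40]' 30
python3 - <<'E'
from h import *
s=telemetry.observe();print("tcp",(s["tcp_pos"][:2]-CL[1])@rot(CL[0])*1000,s["tcp_pos"][2],s["force"],"clampaxes",s["force"][:2]@rot(CL[0]),s["moment"])
E
python3 -m crank '[0,0,0,0,43,0,0,0,0,45,0,0,0,0,48,0,0,0,0,52,0,0,0,0,58,0,0,0,0,62,0,0,0,0,62,0,0,0,0,62,0,0,0,0,62,0,0,0,0,62]' 30
```

```text
t: 19.0
tcp_pos: [0.5939, 0.1822, 0.0725]
ee_rot: [[0.983, 0.186, 0.001], [0.186, -0.983, 0.0], [0.001, 0.0, -1.0]]
force: [4.5, -0.9, 3.4]
opening: 0.5
tcp [-79.52075859  -2.12824087] 0.07250042083175041 [ 4.50242768 -0.88072727  3.3826609 ] clampaxes [-1.70542588 -4.25899731] [-0.78628915 -1.04990461 -0.26255897]
t: 20.0
tcp_pos: [0.5933, 0.1823, 0.0721]
ee_rot: [[0.982, 0.187, -0.0], [0.187, -0.982, -0.0], [-0.0, 0.0, -1.0]]
force: [-1.0, -0.1, 0.1]
opening: 0.707
```

```bash
python3 -m crank '[0,0,-5,0,62,0,0,-15,0,62,0,0,-35,0,62,0,0,-65,0,62,0,0,-100,0,62,0,0,-140,0,62,0,0,-175,0,62,0,0,-200,0,62,0,0,-220,0,62,0,0,-230,0,62]' 30
python3 -m crank '[0,10,0,0,62,0,35,0,0,62,0,65,0,0,62,0,100,0,0,62,0,135,0,0,62,0,170,0,0,62,0,200,0,0,62,0,225,0,0,62,0,240,0,0,62,0,245,0,0,62]' 30
python3 - <<'E'
from h import *
cc=cap("side");t=cap("top")
a=crop(t,115,130,90,95,4);b=crop(t,270,160,110,95,4);d=crop(cc,220,150,130,150,3)
c=np.zeros((450,360+440+390,3),np.uint8);c[:380,:360]=a;c[:380,360:800]=b;c[:450,800:]=d;cv2.imwrite("pics/c11.png",cv2.resize(c,(800,302)))
cv2.imwrite("pics/full_top.png",t["im"])
E
```

```text
t: 21.0
tcp_pos: [0.5937, 0.1827, 0.3053]
ee_rot: [[0.982, 0.187, 0.004], [0.187, -0.982, 0.001], [0.004, -0.0, -1.0]]
force: [0.3, -0.5, -0.5]
opening: 0.704
t: 22.0
tcp_pos: [0.6388, -0.0609, 0.3009]
ee_rot: [[0.983, 0.184, -0.002], [0.184, -0.983, -0.0], [-0.002, 0.0, -1.0]]
force: [0.1, 0.0, 0.4]
opening: 0.708
```

The viewer's limit is reached, so I'll check by red-wax segmentation instead.

```bash
python3 - <<'E'
from h import *
np.set_printoptions(precision=1,suppress=True)
t=cap("top");h=cv2.cvtColor(t["im"],cv2.COLOR_BGR2HSV)
m=(((h[...,0]<7)|(h[...,0]>173))&(h[...,1]>150)&(h[...,2]>60)).astype(np.uint8)
n,l,st,ce=cv2.connectedComponentsWithStats(m)
for i in range(1,n):
    if st[i,4]<6: continue
    v,u=np.where(l==i);uv=np.c_[u,v]
    r=cv2.boxPoints(cv2.minAreaRect(uv.astype(np.float32)))
    print(st[i],ce[i],"clamp z.082",(world(t,uv,.082)[:,:2].mean(0)-CL[1])@rot(CL[0])*1000,"mag z.178",(world(t,uv,.178)[:,:2].mean(0)-MAG[1])@rot(MAG[0])*1000)
    print("   box in clamp",((world(t,r,.082)[:,:2]-CL[1])@rot(CL[0])*1000).tolist() if ce[i,0]<230 else ((world(t,r,.178)[:,:2]-MAG[1])@rot(MAG[0])*1000).round(1).tolist())
E
```

```text
[184 168   4  17  32] [185.5 176. ] clamp z.082 [-95.5   0.3] mag z.178 [ 303.6 -144.7]
   box in clamp [[-93.21994458830812, -20.900170997309292], [-97.38436608597866, -20.822822437382523], [-97.80519941706439, 21.359196658906082], [-93.66428971534587, 21.28417655563074]]
[136 176   4  17  21] [137.  184.7] clamp z.082 [29.3 -0.6] mag z.178 [ 418.2 -155.2]
   box in clamp [[32.337233643224785, -23.335791584520557], [28.678689481904748, -23.31403660704025], [26.93327640142615, 18.99793907590265], [30.570764808845933, 18.980262030681807]]
[353 186   7  17  28] [356.1 194.2] clamp z.082 [-508.2  124.6] mag z.178 [-65.9   1.7]
   box in clamp [[-64.4, -18.6], [-68.3, -18.7], [-67.7, 20.9], [-63.9, 21.0]]
```

```bash
python3 - <<'E'
from h import *
np.set_printoptions(precision=1,suppress=True)
t=cap("top");h=cv2.cvtColor(t["im"],cv2.COLOR_BGR2HSV)
m=(((h[...,0]<6)|(h[...,0]>172))&(h[...,1]>120)&(h[...,2]>25)).astype(np.uint8);m[:,:280]=0;m[:,375:]=0;m[:170]=0;m[260:]=0
n,l,st,ce=cv2.connectedComponentsWithStats(m)
for i in range(1,n):
    if st[i,4]<5: continue
    v,u=np.where(l==i);print(st[i],(world(t,np.c_[u,v],.178)[:,:2].mean(0)-MAG[1])@rot(MAG[0])*1000)
s=telemetry.observe();print(s["t"],s["force"],np.abs(s["joint_vel"]).max())
E
```

```text
[353 185   7  18  37] [-66.1   1.3]
22.2 [ 0.3 -0.2 -0. ] 0.008877267075284717
```

```bash
python3 - <<'E'
from h import *
t=cap("top")
for z in(.146,.178,.19): print(z,(world(t,[(280+70/2.963,140+200/2.963),(280+228/2.963,140+160/2.963)],z)[:,:2]-MAG[1])@rot(MAG[0])*1000)
ctrl.hand_in()
E
```

```text
0.146 [[ 56.74660999  -5.0331396 ]
 [-73.93285641  -2.64398631]]
0.178 [[ 59.25360534  -0.54873288]
 [-67.85526467   1.77514083]]
0.19 [[ 60.1937286    1.13291964]
 [-65.57616777   3.4323135 ]]
the job is handed in; nothing more can be done
```

The bottom blank is in the clamp, home against the end stop, and I handed the job in at about 22 s of the allowed 54 s.

**How it went**
- The moves only allow an upright tool, so I could not lean the gripper 25° away from the magazine. I gripped the tip of the nose upright, drew it out 18 mm, regripped deeper and pulled the blank straight out. The measured drag was about 2.5 N.
- I carried the blank over to the clamp, slid it in (5–6 N), and set it on the bed (2 N up). I pushed it to the stop until it stopped moving at about 14 N. I eased off, kept hold for about a second, and let go.

**What the last checks showed**
- **In the clamp:** the wax bands at the blank's ends were at clamp x of about +31 mm and −98 mm. The stop face measured about 31 mm in the same camera view, against 30 mm nominal. Across the clamp the blank was in line to about 1 mm.
- **Magazine:** right after the draw, the picture showed the four blanks dropped and flat. The top blank's end bands were 127 mm apart at its new height, which is as expected.

**What I could not confirm**
- **Far end of the top blank:** the final red-wax check found only its outlet end, probably because the far end was in shadow. The far end therefore rests on the earlier picture.
- **Final look:** the viewer's picture limit was used up, so I never saw the scene after letting go.
- **Jaw position:** I did not measure it directly. I inferred it had closed from the blank's position and the side force while I still held the blank.
- **Row typo:** one row dropped the held blank 10 mm for 0.1 s before the lift. It was already clear of the magazine, and I saw no sign of contact afterwards.
- **Other objects:** I did not re-measure the can, glue, tin and mallet. The planned path stayed clear of them.

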